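# Roll a microscope body tube into the V-block and up to its end stop

## Task

Roll the microscope's body tube gently across the granite plate on its side and let it drop into the V-block at the plate's far edge, then push it along the V by its end until it rests against the upright steel block that serves as the end stop, and leave it there. Only push it with the fingers: do not lift, carry or fling it, do not let it fall off the plate onto the bench, and leave the objective, the eyepiece and the screwdriver where they are.

Things in the scene. Friction and masses are not known exactly. Their poses are not given: they have to be found in the camera images.
- tube: bare microscope body tube, satin aluminium, plain and round, 40 mm in diameter, 160 mm long, about 0.3 kg; it lies on its side on the plate, up to 0.15 rad askew of the V, rolls easily when pushed, at right angles to its own axis, and soon comes to rest when let go. Origin at the middle of its axis, 20 mm above the plate; its y axis is the tube's axis, its x and z turn as it rolls
- plate: grey granite surface plate, 250 mm (its x) by 400 mm (its y) and 50 mm high, fixed on the bench. Origin at the centre of its underside, so its top is 50 mm above the origin; its x axis points across the plate towards the V-block, away from the robot
- vblock: fixed steel V-block, 60 mm (x) by 80 (y) by 50 high, against the plate's far edge, tops flush. A 90 degree V runs along its y axis: mouth 36 mm wide, 18 mm deep, with a flat 12 mm land on each side. Origin at the centre of its underside, below the V's bottom line; axes parallel to the plate's. The seated tube's axis is parallel to y, 60.3 mm above this origin; the tube is longer than the block and overhangs it
- stop: the end stop: fixed steel gauge block with round holes, standing upright, 50 mm (x) by 25 (y) by 75 high, on the V's line beyond one end of the V-block (+y or -y, it changes), its near face 110 mm from the V-block's centre. Origin at the centre of its underside, axes parallel to the V-block's. The tube touching it has its centre 92.5 mm from this origin along y
- flat_block: the other steel gauge block of the pair, same size, lying flat (50 mm in x, 75 mm in y, 25 mm high) on the bench beyond the other end of the V-block, its centre 122.5 mm from the V-block's centre; fixed, low enough to pass over. Origin at the centre of its underside
- objective: loose microscope objective standing on the plate near its +y edge, black barrel 24 mm in diameter with a steel nose, 44 mm tall; origin at the centre of its underside; leave it alone
- eyepiece: loose eyepiece standing on the plate near its -y edge, black cap 33 mm in diameter below, steel barrel above, 45 mm tall; origin at the centre of its underside; leave it alone
- screwdriver: loose screwdriver 160 mm long lying on the bench to the right of the plate; leave it alone
Things that resemble listed ones, but are neither listed nor needed, are in the scene too. What is meant by the tube is not purple, and is the larger of those in its own colour.

How it is judged:
On the way, in this order (a step that is already met when the one before it is completed fails the run):
1. the tube has been rolled, not slid: it has turned a quarter turn while lying on the plate (angle between tube's own z axis and vertical above 1.3 rad and height (world z) of tube between 0.066 and 0.074 m and x of tube in the frame of vblock below -0.02 m).
2. the tube lies in the V of the V-block (x of tube in the frame of vblock between -0.003 and 0.003 m and z of tube in the frame of vblock between 0.057 and 0.0635 m and angle between the y axis of tube and the y axis of vblock, either way round below 0.04 rad), for 0.2 s.
At the end, for the whole second after the job is handed in: the tube lies at rest in the V (axis within 3 mm of the V's centre line and about 3 mm of the seated height, within 0.04 rad of parallel) with its end against the upright block (gap under 3 mm) (all of step 2 and y of tube in the frame of stop between -0.0955 and 0.0955 m and linear speed of tube below 0.01 m/s and angular speed of tube below 0.2 rad/s); the robot touches nothing.
It fails at once if the tube is lifted (axis more than 13 mm above its height on the plate) (height (world z) of tube above 0.083 m).
It fails at once if the tube has fallen off the plate or V-block (height (world z) of tube below 0.05 m).
It fails at once if the tube is tipped up on end (angle between tube's own y axis and vertical below 1.25 rad).
It fails at once if the tube is flung (faster than 0.6 m/s) (linear speed of tube above 0.6 m/s).
It fails at once if the objective, the eyepiece or the screwdriver is disturbed (moved more than 10 mm) (distance of any of objective, eyepiece, screwdriver from where it was at the start of the episode above 0.01 m).
It also fails if it takes over 67 s, if anything falls off the work surface, if the arm or the gripper's body presses on something with over 40 N, if the wrist force passes 120 N, or if a joint passes its speed limit or range.

## Robot

A 7-joint arm with a two-finger parallel gripper is mounted at the origin on the work surface. World frame = base frame: x ahead of the robot, y to its left, z up, the work surface at z = 0. Lengths are in m, angles in rad, forces in N, time in s.
With the tool pointing down it reaches from about 0.425 to 0.925 m from the base axis. Payload 6.8 kg.
Tool frame: the origin (TCP) lies between the finger pads; the fingertips stand 11 mm ahead of it and the grasp point (between the pads) lies 8 mm behind it; z points along the fingers, y is the line along which they close (so a half turn about z gives the same grasp; the last joint's range is limited). The gripper opens to 85 mm and grips with 20 to 120 N. Pads are 22 mm wide; open, the fingers measure 114 mm over their backs; the gripper's body (76 mm by 85 mm) begins 54 mm behind the grasp point. The pads swing forward as they close: fully open they stand 13 mm farther back than shut.
Start: joints at [1.236, 0.477, 0.022, 1.555, -0.011, 1.109, -0.083], TCP at [0.152, -0.658, 0.242] pointing down, gripper open.
Joint ranges: [-2.96, 2.96], [-0.34, 2.1], [-1.41, 1.46], [0.24, 2.44], [-1.37, 4.51], [0.17, 1.92], [-2.96, 2.96]. Speed limits (rad/s): [2.39, 2.39, 3.14, 3.14, 3.14, 3.14, 3.14].

## Interface

Orientations are given as a rotation vector (axis times angle).
In Python, from bench import r gives the robot as it stands.
- The arm moves only by the tool send_rows, never from a script. Its argument "deltas" is a list of rows, each an object of numbers: "dx", "dy", "dz": the shift along the world's x, y, z in mm; "rx", "ry", "rz": the turn, a rotation vector about the world's x, y, z in degrees. A call has 1 to 5 rows; each row is the pose to reach, as a shift and turn from the pose commanded when the call began; what a row does not reach only later rows make up. A row lasts 1/12 s, in which the tool goes at most 41.7 mm and 7.16 degrees, less where a joint would pass 70% of its speed; a pose out of reach is approached as far as the arm can. A call with a gripper value outside its range is refused whole. "jaw" is the finger opening in mm, from 0 to 85.4, set as the call begins (left out, the last holds). The fingers move at their own pace and stop on an object; "newtons" is the grip in N (left out, the last holds). Time passes only in rows, so rows that repeat a pose let the fingers close. It gives the time, the measured TCP pose, the force, the opening and the grip force at its end, in the units of the state.
- r.get_obs(): the state, without advancing time (a new reading comes with each control period).
- r.grab_frame(name): name is "scene" or "top"; returns a dict with "frame" (480x640x3 uint8, blue, green, red), "z_map" (480x640 float32, m along the optical axis (not along the pixel's ray), 0 where there is no reading), "vertical_fov" (degrees; the focal length in pixels is half the picture's height over the tangent of half this angle, whatever the lens; pixels are square), "cx", "cy" (the principal point, pixels), "xyz" and "orientation" of the camera in the world. Camera axes: x right, y down, z forward; pixel columns grow to the right and rows downward; lengths in m; the calibration is good to about 2 mm. A picture is of the moment at which its call begins.
- r.hand_in(): hands the job in; it is judged then, once.
The state is a dict: "clock": time; "joints": joint angles; "qvel": joint speeds; "tau": joint torques, N m; "tcp_pos": TCP position; "orientation": TCP orientation; "contact_force": force on the tool from outside, world axes, zero at the start; "moment": the same for the moment, N m; "grip_width": finger opening in m; "gripper_force": force on a finger pad.
Only numpy, scipy, OpenCV 4.12 (cv2) and the standard library are available. Lean on these libraries where they do the work, as an engineer would, in place of code of your own. Each camera call takes 0.05 s, during which the arm holds its last target. There are 200 camera calls.

## Working session

There is one attempt and no reset: what is moved stays moved. The work goes in short steps, Python scripts to look and compute and a tool call to move; the robot and the scene stay as the last step left them, time stands still between calls to the robot, and variables do not carry over. Pictures are saved under pics/ and viewed, at most 10 in all, crops included, and the job is handed in when it is done.

Besides the shell and the picture viewer there is one more tool, called after "Request:" by a JSON object that holds its "fn" and its "kwargs". send_rows: Moves the arm, as the interface text tells. Its arguments: {"type":"object","properties":{"deltas":{"type":"array","items":{"type":"object","properties":{"dx":{"type":"number"},"dy":{"type":"number"},"dz":{"type":"number"},"rx":{"type":"number"},"ry":{"type":"number"},"rz":{"type":"number"}}}},"jaw":{"type":"number"},"newtons":{"type":"number"}},"required":["deltas"]}

```bash
mkdir -p pics; cat > h.py <<'E'
import numpy as np,cv2
from scipy.spatial.transform import Rotation as R
from bench import r
def cloud(n):
    g=r.grab_frame(n); f=240/np.tan(np.radians(g["vertical_fov"])/2)
    z=g["z_map"]; v,u=np.mgrid[:480,:640]
    P=np.stack([(u-g["cx"])/f*z,(v-g["cy"])/f*z,z],-1)
    o=np.array(g["orientation"]); M=(R.from_rotvec(o) if o.size==3 else R.from_matrix(o)).as_matrix()
    W=P@M.T+np.array(g["xyz"]); W[z==0]=np.nan
    return g["frame"],W
E
python3 - <<'E'
from h import *
for n in("top","scene"):
    f,W=cloud(n); np.savez(f"{n}.npz",f=f,W=W); cv2.imwrite(f"pics/{n}0.png",f)
s=r.get_obs(); print(s["clock"],s["tcp_pos"],s["orientation"],s["joints"],s["grip_width"])
E
```

```text
0.1 [ 0.15164751 -0.65721869  0.24142302] [-3.11980773e+00 -3.55294550e-01  4.31588759e-04] [ 1.2359184   0.47772229  0.02235042  1.55634496 -0.01153697  1.10929524
 -0.08308477] 0.0854758428326245
```

View pics/top0.png

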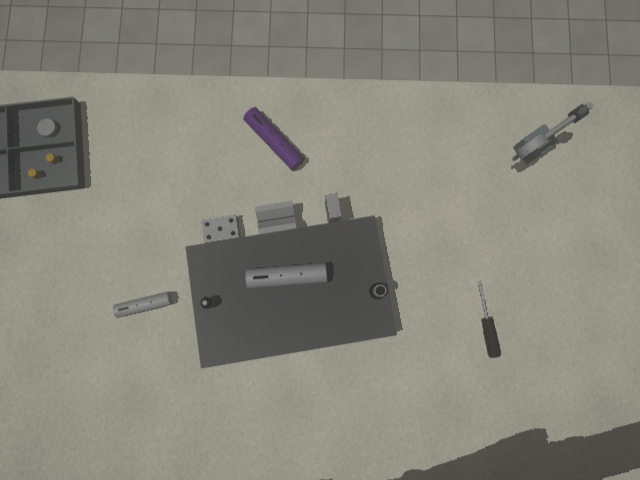

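View pics/scene0.png

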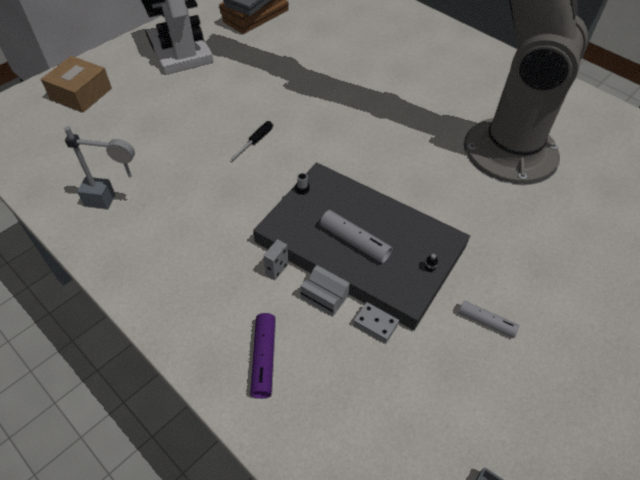

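The top view shows three candidates. The satin aluminium tube lies on the plate at (287,275), a smaller aluminium one lies on the bench at (142,305), and a purple one is at (273,138). I choose the one at (287,275). The stop is at (334,207), the V-block at (277,217) and the flat block at (220,229).

```bash
python3 - <<'E'
from h import *
d=np.load("top.npz"); f,W=d["f"],d["W"]
cv2.imwrite("pics/crop0.png",cv2.resize(f[185:375,180:405],None,fx=3,fy=3,interpolation=2))
v,u=np.mgrid[:480,:640]
def box(a,b,c,e): return (u>=a)&(u<=b)&(v>=c)&(v<=e)
Z=W[...,2]
def rect(m,n):
    p=W[m][:,:2].astype(np.float32)*1000; b=cv2.minAreaRect(p); print(n,m.sum(),np.round(b[0],1),np.round(b[1],1),round(b[2],2),"z",np.round(np.nanpercentile(W[m][:,2],[5,50,95])*1000,1))
g=f.astype(int).mean(-1)
rect(box(180,405,205,375)&(Z>.04)&(Z<.056)&(g<85),"plate")
rect(box(240,335,255,295)&(Z>.062)&(Z<.12),"tube")
rect(box(318,350,185,225)&(Z>.065),"stop")
rect(box(200,243,210,245)&(Z>.017)&(Z<.03),"flat")
rect(box(250,303,195,240)&(Z>.044)&(Z<.056)&(g>95),"vbl")
rect(box(195,220,290,312)&(Z>.07),"obj"); rect(box(365,392,278,302)&(Z>.07),"eye")
rect(box(110,180,285,320)&(Z>.01)&(Z<.1),"small tube")
E
```

```text
plate 20683 [519.1 -71. ] [274.  397.5] 11.08 z [47.4 50.  52.6]
tube 1598 [535.3 -65.7] [ 40.1 159.8] 6.35 z [75.9 86.8 91.3]
stop 308 [ 680.8 -156.9] [50.4 25.4] 10.69 z [71.3 74.6 77.3]
flat 818 [634.7  83.3] [50.4 75.3] 10.84 z [22.  24.9 27.7]
vbl 668 [655.7 -28.4] [61.7 97.4] 11.21 z [45.2 49.4 52.3]
obj 126 [477.3  89.2] [23.9 21.7] 5.62 z [74.5 84.8 94.4]
eye 128 [ 509.2 -250.7] [23.1 23.3] 53.1 z [78.5 94.9 97.8]
small tube 775 [469.5 239.6] [ 29.2 116.8] 15.19 z [17.8 26.6 30.7]
```

View pics/crop0.png

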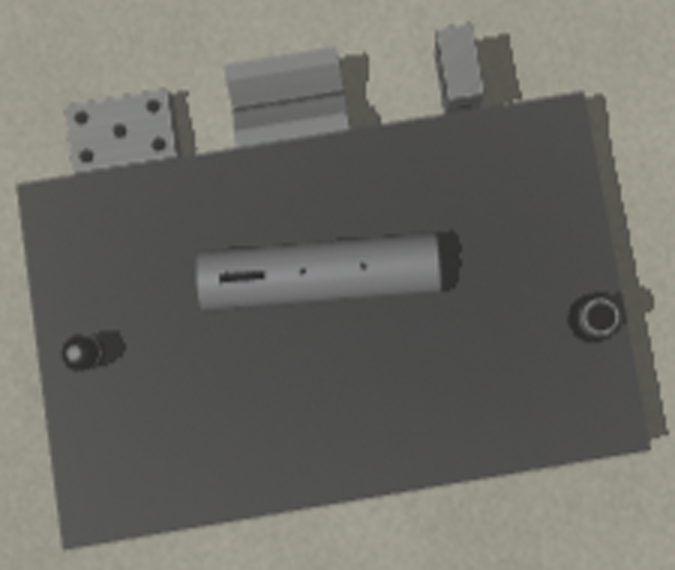

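The crop shows the chosen tube at crop (320,270), with its slot facing up and a measured size of 160 x 40 mm. The V-block is at (290,95) and the stop at (460,65). The V frame is centred at (657.8, -36.8) mm and turned 10.86°. The tube centre is at (535.3, -65.7) mm and turned 6.35°. All sizes and distances match the description.

Request:
{"fn": "send_rows", "kwargs": {"deltas": [{"dx": 102,"dy": 181,"rz": -6.5},{"dx": 102,"dy": 181,"rz": -6.5},{"dx": 102,"dy": 181,"rz": -6.5},{"dx": 102,"dy": 181,"rz": -6.5},{"dx": 102,"dy": 181,"rz": -6.5}], "jaw": 85}}

```text
$.deltas[0]: bad value
```

Request:
{"fn": "send_rows", "kwargs": {"deltas": [{"dx": 102,"dy": 181},{"dx": 102,"dy": 181},{"dx": 102,"dy": 181},{"dx": 102,"dy": 181},{"dx": 102,"dy": 181}]}}

```text
$.deltas[0]: bad value
```

Request:
{"fn": "send_rows", "kwargs": {"deltas": [{"dx": 102,"dy": 181},{"dx": 102,"dy": 181},{"dx": 102,"dy": 181},{"dx": 102,"dy": 181},{"dx": 102,"dy": 181}]}}

```text
$.deltas[0]: bad value
```

Request:
{"fn": "send_rows", "kwargs": {"deltas": [{"dx": 20,"dy": 36,"dz": 0,"rx": 0,"ry": 0,"rz": -1.5},{"dx": 40,"dy": 72,"dz": 0,"rx": 0,"ry": 0,"rz": -3},{"dx": 60,"dy": 108,"dz": 0,"rx": 0,"ry": 0,"rz": -4.5},{"dx": 80,"dy": 144,"dz": 0,"rx": 0,"ry": 0,"rz": -6},{"dx": 100,"dy": 180,"dz": 0,"rx": 0,"ry": 0,"rz": -6.5}], "jaw": 85}}

```text
clock: 0.52
tcp_pos: [0.2522, -0.4756, 0.2419]
orientation: [-3.136, -0.176, 0.001]
contact_force: [1.0, -0.3, 0.4]
grip_width: 0.0849
gripper_force: 0.0
```

Request:
{"fn": "send_rows", "kwargs": {"deltas": [{"dx": 100,"dy": 180,"dz": 0,"rx": 0,"ry": 0,"rz": 0},{"dx": 100,"dy": 180,"dz": 0,"rx": 0,"ry": 0,"rz": 0},{"dx": 100,"dy": 180,"dz": 0,"rx": 0,"ry": 0,"rz": 0},{"dx": 100,"dy": 180,"dz": 0,"rx": 0,"ry": 0,"rz": 0},{"dx": 100,"dy": 180,"dz": 0,"rx": 0,"ry": 0,"rz": 0}]}}

```text
clock: 0.93
tcp_pos: [0.3522, -0.2954, 0.2422]
orientation: [-3.136, -0.179, 0.0]
contact_force: [0.2, -1.0, -1.1]
grip_width: 0.0851
gripper_force: 0.0
```

Request:
{"fn": "send_rows", "kwargs": {"deltas": [{"dx": 100,"dy": 180,"dz": 0,"rx": 0,"ry": 0,"rz": 0},{"dx": 100,"dy": 180,"dz": 0,"rx": 0,"ry": 0,"rz": 0},{"dx": 100,"dy": 180,"dz": 0,"rx": 0,"ry": 0,"rz": 0},{"dx": 100,"dy": 180,"dz": 0,"rx": 0,"ry": 0,"rz": 0},{"dx": 100,"dy": 180,"dz": 0,"rx": 0,"ry": 0,"rz": 0}]}}

```text
clock: 1.35
tcp_pos: [0.4522, -0.1155, 0.2423]
orientation: [3.136, 0.179, 0.0]
contact_force: [0.4, -0.2, -0.2]
grip_width: 0.0851
gripper_force: 0.0
```

Request:
{"fn": "send_rows", "kwargs": {"deltas": [{"dx": 15,"dy": 22,"dz": 0,"rx": 0,"ry": 0,"rz": 0},{"dx": 30,"dy": 43,"dz": 0,"rx": 0,"ry": 0,"rz": 0},{"dx": 30,"dy": 43,"dz": -40,"rx": 0,"ry": 0,"rz": 0},{"dx": 30,"dy": 43,"dz": -80,"rx": 0,"ry": 0,"rz": 0},{"dx": 30,"dy": 43,"dz": -120,"rx": 0,"ry": 0,"rz": 0}]}}

```text
clock: 1.77
tcp_pos: [0.4823, -0.0742, 0.1214]
orientation: [3.136, 0.18, 0.003]
contact_force: [-0.3, -0.8, 0.3]
grip_width: 0.085
gripper_force: 0.0
```

Request:
{"fn": "send_rows", "kwargs": {"deltas": [{"dx": 0,"dy": 0,"dz": -20,"rx": 0,"ry": 0,"rz": 0},{"dx": 0,"dy": 0,"dz": -40,"rx": 0,"ry": 0,"rz": 0},{"dx": 0,"dy": 0,"dz": -50,"rx": 0,"ry": 0,"rz": 0},{"dx": 0,"dy": 0,"dz": -56,"rx": 0,"ry": 0,"rz": 0},{"dx": 0,"dy": 0,"dz": -58,"rx": 0,"ry": 0,"rz": 0}]}}

```text
clock: 2.18
tcp_pos: [0.4816, -0.0747, 0.0638]
orientation: [-3.136, -0.178, 0.001]
contact_force: [-0.0, -0.4, -0.3]
grip_width: 0.0852
gripper_force: 0.0
```

```bash
cat >> h.py <<'E'
C=np.array([657.8,-36.8]); th=np.radians(10.86); XV=np.array([np.cos(th),np.sin(th)]); YV=np.array([-np.sin(th),np.cos(th)])
def inV(p): d=np.array(p)[:2]-C; return np.round([d@XV,d@YV],1)
def tube(zmin=.055,zmax=.1,src="scene"):
    f,W=cloud(src); g=f.astype(int).mean(-1)
    return f,W
E
python3 - <<'E'
from h import *
f,W=cloud("scene"); s=r.get_obs(); p=s["tcp_pos"]*1000
print(p,inV(p),s["contact_force"]); np.savez("s1.npz",f=f,W=W)
cv2.imwrite("pics/s1.png",cv2.resize(f[130:340,230:490],None,fx=3,fy=2.8))
E
```

```text
[481.9247806  -74.71957213  64.23252653] [-179.9   -4.1] [-0.29868475  0.46495736 -0.83509627]
```

View pics/s1.png

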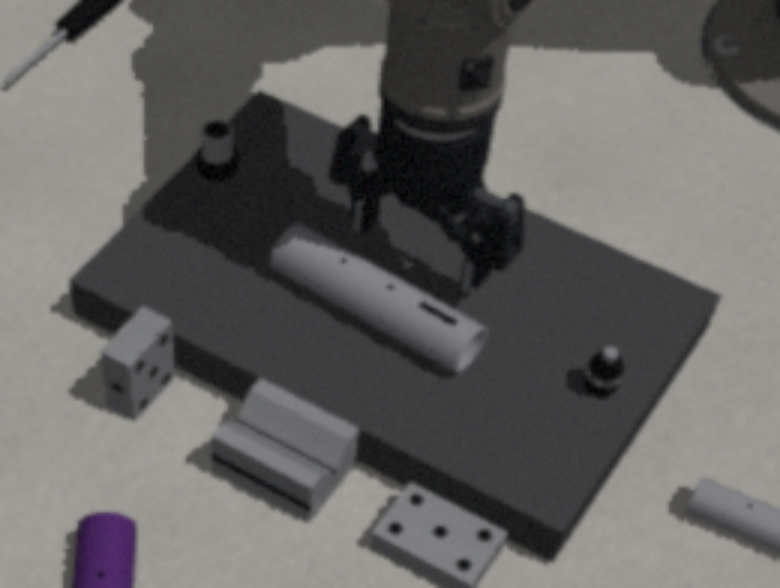

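The tube is at crop (380,305) with both open fingers behind it at (360,215) and (475,275), so nothing needs correcting. Next I square the tool to the V and start pushing.

Request:
{"fn": "send_rows", "kwargs": {"deltas": [{"dx": 4,"dy": 0,"dz": 0,"rx": 0,"ry": 0,"rz": 2},{"dx": 8,"dy": 1,"dz": 0,"rx": 0,"ry": 0,"rz": 4.4},{"dx": 14,"dy": 2.5,"dz": 0,"rx": 0,"ry": 0,"rz": 4.4},{"dx": 18,"dy": 3.5,"dz": 0,"rx": 0,"ry": 0,"rz": 4.4},{"dx": 22,"dy": 4.2,"dz": 0,"rx": 0,"ry": 0,"rz": 4.4}]}}

```text
clock: 2.65
tcp_pos: [0.5047, -0.0705, 0.0651]
orientation: [3.127, 0.296, 0.002]
contact_force: [-0.2, 0.7, 0.8]
grip_width: 0.0848
gripper_force: 0.0
```

Request:
{"fn": "send_rows", "kwargs": {"deltas": [{"dx": 4,"dy": 0.8,"dz": 0,"rx": 0,"ry": 0,"rz": 0},{"dx": 8,"dy": 1.5,"dz": 0,"rx": 0,"ry": 0,"rz": 0},{"dx": 12,"dy": 2.3,"dz": 0,"rx": 0,"ry": 0,"rz": 0},{"dx": 16,"dy": 3.1,"dz": 0,"rx": 0,"ry": 0,"rz": 0},{"dx": 20,"dy": 3.8,"dz": 0,"rx": 0,"ry": 0,"rz": 0}]}}

```text
clock: 3.07
tcp_pos: [0.5242, -0.0666, 0.0643]
orientation: [-3.127, -0.298, 0.0]
contact_force: [-0.2, -0.7, 0.2]
grip_width: 0.0849
gripper_force: 0.1
```

```bash
cat >> h.py <<'E'
def tubefit(src="scene",zlo=.062):
    # side-view cloud of the bright tube, fitted with a cylinder of radius 20 mm (axis horizontal)
    from scipy.optimize import least_squares
    f,W=cloud(src); P=W.reshape(-1,3)*1000; g=f.astype(int).mean(-1).ravel()
    d=P[:,:2]-C; q=np.c_[d@XV,d@YV,P[:,2]]
    m=(q[:,0]>-150)&(q[:,0]<30)&(abs(q[:,1])<105)&(q[:,2]>zlo*1000)&(q[:,2]<93)&(g>85); q=q[m]
    if zlo<.06 or 1: q=q[~((q[:,1]<-107)|((abs(q[:,1])<42)&(q[:,0]>-32)&(q[:,2]<54)))]
    def res(t): return np.hypot((q[:,0]-t[0]-t[1]*q[:,1]),q[:,2]-t[2])-20
    s=least_squares(res,[np.median(q[:,0]),0,70],loss="soft_l1",f_scale=2)
    yl=np.percentile(q[:,1],[1,99])
    print(src,len(q),"xV %.1f slope %.3f z %.1f"%tuple(s.x),"y ends",np.round(yl,1),"mid",round(yl.mean(),1),"rms",round(np.sqrt(np.mean(s.fun**2)),1))
    return f
def rep():
    s=r.get_obs(); print("t",s["clock"],"tcpV",inV(s["tcp_pos"]*1000),s["tcp_pos"]*1000,s["contact_force"],s["orientation"])
E
python3 -c "
from h import *
rep(); tubefit('scene'); tubefit('top')"
```

```text
t 3.0667 tcpV [-136.9   -4.1] [524.15936377 -66.62400566  64.26658147] [-0.2062799  -0.6527138   0.15473344] [-3.12742393e+00 -2.97987786e-01  9.92627249e-05]
scene 733 xV -100.8 slope 0.079 z 69.4 y ends [-52.9  70.5] mid 8.8 rms 1.8
top 7 xV -106.1 slope -0.024 z 70.6 y ends [-60.4 -52. ] mid -56.2 rms 0.4
```

Request:
{"fn": "send_rows", "kwargs": {"deltas": [{"dx": 4,"dy": 0.8,"dz": 0,"rx": 0,"ry": 0,"rz": 0},{"dx": 8,"dy": 1.5,"dz": 0,"rx": 0,"ry": 0,"rz": 0},{"dx": 12,"dy": 2.3,"dz": 0,"rx": 0,"ry": 0,"rz": 0},{"dx": 16,"dy": 3.1,"dz": 0,"rx": 0,"ry": 0,"rz": 0},{"dx": 20,"dy": 3.8,"dz": 0,"rx": 0,"ry": 0,"rz": 0}]}}

```text
clock: 3.58
tcp_pos: [0.5443, -0.0628, 0.0643]
orientation: [-3.127, -0.298, -0.0]
contact_force: [-1.5, 0.7, 0.3]
grip_width: 0.085
gripper_force: 0.1
```

```bash
python3 -c "
from h import *
rep(); tubefit('scene')
f,W=cloud('scene');cv2.imwrite('pics/s2.png',cv2.resize(f[130:340,230:490],None,fx=3,fy=2.8))"
```

```text
t 3.5833 tcpV [-116.4   -4.2] [544.26061504 -62.82842277  64.28515163] [-1.51374963  0.65662561  0.33962479] [-3.12736809e+00 -2.98204165e-01 -1.61513852e-04]
scene 784 xV -80.8 slope 0.074 z 69.4 y ends [-52.2  68.6] mid 8.2 rms 1.7
```

View pics/s2.png

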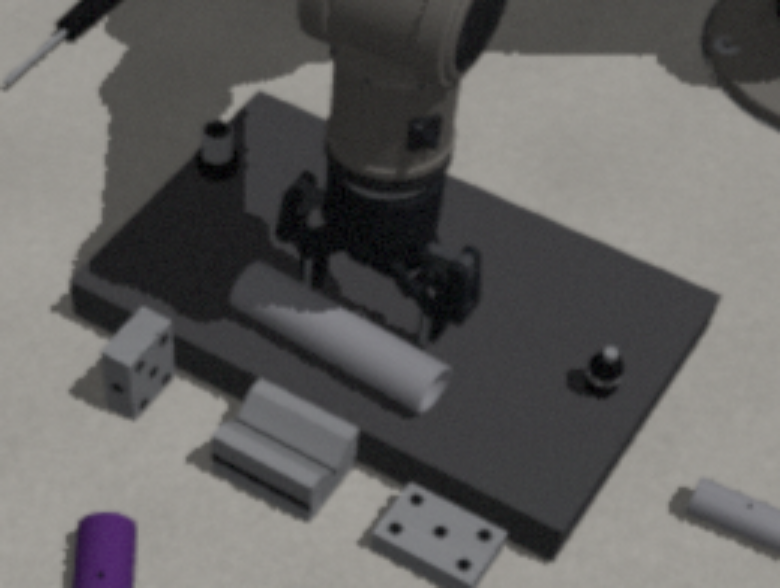

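The tube at crop (340,340) has rolled until its slot is out of sight. It is still about 0.075 rad askew because the finger at (310,265) pushes it along its own roll direction. The V will square it, so I carry on.

Request:
{"fn": "send_rows", "kwargs": {"deltas": [{"dx": 5,"dy": 1,"dz": 0,"rx": 0,"ry": 0,"rz": 0},{"dx": 10,"dy": 2,"dz": 0,"rx": 0,"ry": 0,"rz": 0},{"dx": 15,"dy": 2.9,"dz": 0,"rx": 0,"ry": 0,"rz": 0},{"dx": 20,"dy": 3.8,"dz": 0,"rx": 0,"ry": 0,"rz": 0},{"dx": 25,"dy": 4.8,"dz": 0,"rx": 0,"ry": 0,"rz": 0}]}}

```text
clock: 4.1
tcp_pos: [0.5695, -0.058, 0.0644]
orientation: [3.127, 0.298, 0.001]
contact_force: [-0.3, 0.1, -0.6]
grip_width: 0.0852
gripper_force: 0.1
```

Request:
{"fn": "send_rows", "kwargs": {"deltas": [{"dx": 5,"dy": 1,"dz": 0,"rx": 0,"ry": 0,"rz": 0},{"dx": 10,"dy": 2,"dz": 0,"rx": 0,"ry": 0,"rz": 0},{"dx": 15,"dy": 2.9,"dz": 0,"rx": 0,"ry": 0,"rz": 0},{"dx": 19,"dy": 3.6,"dz": 0,"rx": 0,"ry": 0,"rz": 0},{"dx": 22,"dy": 4.2,"dz": 0,"rx": 0,"ry": 0,"rz": 0}]}}

```text
clock: 4.52
tcp_pos: [0.5915, -0.0537, 0.0643]
orientation: [-3.127, -0.298, -0.001]
contact_force: [-0.5, 0.4, 0.1]
grip_width: 0.0847
gripper_force: 0.0
```

```bash
python3 -c "
from h import *
rep(); tubefit('scene')"
```

```text
t 4.5167 tcpV [-68.3  -4.1] [591.45481743 -53.73765123  64.32397548] [-0.51013968  0.38178169  0.09140278] [-3.12734246e+00 -2.98392307e-01 -6.35447861e-04]
scene 809 xV -31.7 slope 0.060 z 69.1 y ends [-54.9  66. ] mid 5.5 rms 1.7
```

Request:
{"fn": "send_rows", "kwargs": {"deltas": [{"dx": 3,"dy": 0.6,"dz": 0,"rx": 0,"ry": 0,"rz": 0},{"dx": 6,"dy": 1.2,"dz": 0,"rx": 0,"ry": 0,"rz": 0},{"dx": 9,"dy": 1.8,"dz": 0,"rx": 0,"ry": 0,"rz": 0},{"dx": 12,"dy": 2.3,"dz": 0,"rx": 0,"ry": 0,"rz": 0},{"dx": 15,"dy": 2.9,"dz": 0,"rx": 0,"ry": 0,"rz": 0}]}}

```text
clock: 4.98
tcp_pos: [0.606, -0.0511, 0.0643]
orientation: [3.127, 0.298, -0.0]
contact_force: [-0.9, -0.1, 0.1]
grip_width: 0.0853
gripper_force: 0.1
```

Request:
{"fn": "send_rows", "kwargs": {"deltas": [{"dx": 2,"dy": 0.4,"dz": 0,"rx": 0,"ry": 0,"rz": 0},{"dx": 4,"dy": 0.8,"dz": 0,"rx": 0,"ry": 0,"rz": 0},{"dx": 5,"dy": 1,"dz": 0,"rx": 0,"ry": 0,"rz": 0},{"dx": 5,"dy": 1,"dz": 0,"rx": 0,"ry": 0,"rz": 0},{"dx": 5,"dy": 1,"dz": 0,"rx": 0,"ry": 0,"rz": 0}]}}

```text
clock: 5.4
tcp_pos: [0.6108, -0.05, 0.0643]
orientation: [3.127, 0.298, -0.0]
contact_force: [0.3, -0.5, -0.7]
grip_width: 0.0849
gripper_force: 0.0
```

```bash
python3 -c "
from h import *
rep(); tubefit('scene',.052)"
```

```text
t 5.4 tcpV [-48.7  -4.1] [610.75478828 -49.99758124  64.28566026] [ 0.28955212 -0.45304524 -0.71609375] [ 3.12739298e+00  2.98336253e-01 -7.52752512e-05]
scene 1095 xV 1.4 slope -0.004 z 59.6 y ends [-87.1  64.7] mid -11.2 rms 1.7
```

The tube is seated in the V: z is 59.6 mm, the slope is near 0 and the middle is at y ≈ -13 mm. I back off, rise, shut the jaw and go round to the +y end.

Request:
{"fn": "send_rows", "kwargs": {"deltas": [{"dx": -10,"dy": -2,"dz": 0,"rx": 0,"ry": 0,"rz": 0},{"dx": -20,"dy": -4,"dz": 0,"rx": 0,"ry": 0,"rz": 0},{"dx": -20,"dy": -4,"dz": 35,"rx": 0,"ry": 0,"rz": 0},{"dx": -20,"dy": -4,"dz": 70,"rx": 0,"ry": 0,"rz": 0},{"dx": -20,"dy": -4,"dz": 90,"rx": 0,"ry": 0,"rz": 0}]}}

```text
clock: 5.87
tcp_pos: [0.5905, -0.0544, 0.1572]
orientation: [3.127, 0.298, 0.003]
contact_force: [0.9, 0.1, 0.8]
grip_width: 0.0849
gripper_force: 0.0
```

Request:
{"fn": "send_rows", "kwargs": {"deltas": [{"dx": 12,"dy": 28,"dz": 0,"rx": 0,"ry": 0,"rz": 0},{"dx": 24,"dy": 56,"dz": 0,"rx": 0,"ry": 0,"rz": 0},{"dx": 36,"dy": 84,"dz": 0,"rx": 0,"ry": 0,"rz": 0},{"dx": 48,"dy": 115,"dz": 0,"rx": 0,"ry": 0,"rz": 0},{"dx": 48,"dy": 115,"dz": 0,"rx": 0,"ry": 0,"rz": 0}], "jaw": 0}}

```text
clock: 6.28
tcp_pos: [0.6389, 0.0694, 0.1548]
orientation: [-3.121, -0.311, -0.003]
contact_force: [-0.1, 1.9, 0.5]
grip_width: 0.0254
gripper_force: 0.0
```

Request:
{"fn": "send_rows", "kwargs": {"deltas": [{"dx": 0,"dy": 0,"dz": -20,"rx": 0,"ry": 0,"rz": 0},{"dx": 0,"dy": 0,"dz": -40,"rx": 0,"ry": 0,"rz": 0},{"dx": 0,"dy": 0,"dz": -60,"rx": 0,"ry": 0,"rz": 0},{"dx": 0,"dy": 0,"dz": -80,"rx": 0,"ry": 0,"rz": 0},{"dx": 0,"dy": 0,"dz": -92,"rx": 0,"ry": 0,"rz": 0}]}}

```text
clock: 6.7
tcp_pos: [0.6364, 0.0599, 0.06]
orientation: [3.127, 0.298, -0.006]
contact_force: [-0.5, -0.3, -0.5]
grip_width: -0.0001
gripper_force: 0.0
```

```bash
python3 -c "
from h import *
rep(); f=tubefit('scene',.052)
print(r.get_obs()['grip_width'])
cv2.imwrite('pics/s3.png',cv2.resize(f[130:340,230:490],None,fx=3,fy=2.8))"
```

```text
t 6.7 tcpV [-2.7 99. ] [636.44737701  59.93712244  60.03253093] [-0.50886081 -0.31929059 -0.50221949] [ 3.12677051  0.29804369 -0.00552829]
scene 1 xV 4.5 slope 0.014 z 74.5 y ends [86.9 86.9] mid 86.9 rms 0.0
8.546574663042366e-05
```

View pics/s3.png

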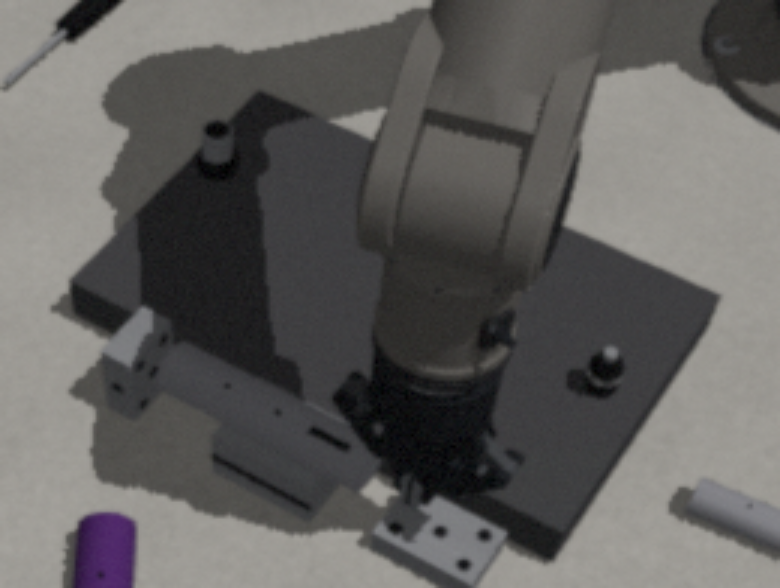

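The tube lies in the V in the arm's shadow around crop (280,410). The shut fingers are just beyond its +y end at (405,505), above the flat block. I raise slightly and push along -y of the V.

Request:
{"fn": "send_rows", "kwargs": {"deltas": [{"dx": 1,"dy": -4,"dz": 4,"rx": 0,"ry": 0,"rz": 0},{"dx": 1.6,"dy": -8,"dz": 4,"rx": 0,"ry": 0,"rz": 0},{"dx": 2.4,"dy": -12,"dz": 4,"rx": 0,"ry": 0,"rz": 0},{"dx": 3,"dy": -15,"dz": 4,"rx": 0,"ry": 0,"rz": 0},{"dx": 3,"dy": -15,"dz": 4,"rx": 0,"ry": 0,"rz": 0}]}}

```text
clock: 7.17
tcp_pos: [0.6426, 0.0444, 0.0674]
orientation: [3.127, 0.295, 0.003]
contact_force: [-0.1, -0.2, 0.1]
grip_width: -0.0001
gripper_force: 0.0
```

Request:
{"fn": "send_rows", "kwargs": {"deltas": [{"dx": 0.4,"dy": -2,"dz": 0,"rx": 0,"ry": 0,"rz": 0},{"dx": 0.8,"dy": -4,"dz": 0,"rx": 0,"ry": 0,"rz": 0},{"dx": 1.2,"dy": -6,"dz": 0,"rx": 0,"ry": 0,"rz": 0},{"dx": 1.6,"dy": -8,"dz": 0,"rx": 0,"ry": 0,"rz": 0},{"dx": 1.6,"dy": -8,"dz": 0,"rx": 0,"ry": 0,"rz": 0}]}}

```text
clock: 7.58
tcp_pos: [0.6435, 0.0391, 0.0666]
orientation: [-3.126, -0.299, -0.001]
contact_force: [-2.0, 4.4, 2.2]
grip_width: 0.0006
gripper_force: 2.0
```

```bash
cat >> h.py <<'E'
def tube2(src="scene"):
    f,W=cloud(src); P=W.reshape(-1,3)*1000; d=P[:,:2]-C; q=np.c_[d@XV,d@YV,P[:,2]]
    m=(abs(q[:,0])<12)&(q[:,1]>-108)&(q[:,1]<110)&(q[:,2]>66)&(q[:,2]<88); q=q[m]
    h=np.histogram(q[:,1],np.arange(-110,111,5))
    print(src,dict(zip(h[1][:-1].astype(int).tolist(),h[0].tolist())))
    return f
E
python3 -c "
from h import *
rep(); tube2(); tube2('top')"
```

```text
t 7.5833 tcpV [ 0.2 77.2] [643.45329373  39.07054117  66.59179379] [-1.98605043  4.35048128  2.21611355] [-3.12605423e+00 -2.99398537e-01 -6.00531526e-04]
scene {-110: 0, -105: 0, -100: 9, -95: 24, -90: 22, -85: 23, -80: 23, -75: 23, -70: 24, -65: 23, -60: 23, -55: 22, -50: 22, -45: 20, -40: 23, -35: 20, -30: 24, -25: 23, -20: 26, -15: 22, -10: 25, -5: 24, 0: 22, 5: 25, 10: 24, 15: 26, 20: 21, 25: 22, 30: 21, 35: 12, 40: 11, 45: 16, 50: 15, 55: 13, 60: 12, 65: 8, 70: 3, 75: 6, 80: 13, 85: 24, 90: 0, 95: 0, 100: 0, 105: 0}
top {-110: 0, -105: 0, -100: 6, -95: 26, -90: 30, -85: 29, -80: 28, -75: 29, -70: 28, -65: 29, -60: 28, -55: 27, -50: 29, -45: 28, -40: 26, -35: 30, -30: 28, -25: 28, -20: 30, -15: 27, -10: 28, -5: 29, 0: 29, 5: 27, 10: 28, 15: 30, 20: 20, 25: 14, 30: 13, 35: 12, 40: 10, 45: 6, 50: 6, 55: 5, 60: 9, 65: 3, 70: 0, 75: 0, 80: 0, 85: 0, 90: 0, 95: 0, 100: 0, 105: 0}
```

Request:
{"fn": "send_rows", "kwargs": {"deltas": [{"dx": 0.4,"dy": -1.8,"dz": 0,"rx": 0,"ry": 0,"rz": 0},{"dx": 0.7,"dy": -3.6,"dz": 0,"rx": 0,"ry": 0,"rz": 0},{"dx": 1,"dy": -5.4,"dz": 0,"rx": 0,"ry": 0,"rz": 0},{"dx": 1.4,"dy": -7.2,"dz": 0,"rx": 0,"ry": 0,"rz": 0},{"dx": 1.7,"dy": -9,"dz": 0,"rx": 0,"ry": 0,"rz": 0}]}}

```text
clock: 8.1
tcp_pos: [0.6453, 0.0298, 0.0665]
orientation: [-3.126, -0.299, -0.001]
contact_force: [-1.8, 4.6, 3.1]
grip_width: 0.0002
gripper_force: 2.6
```

```bash
python3 -c "
from h import *
rep(); tubefit('scene',.052);f=tube2('top')"
```

```text
t 8.1 tcpV [ 0.2 67.8] [645.26087491  29.81221146  66.53481828] [-1.77358517  4.57097705  3.05746149] [-3.12648993e+00 -2.99386154e-01 -8.40994461e-04]
scene 7 xV 51.7 slope -0.326 z 51.7 y ends [62.3 77.1] mid 69.7 rms 1.2
top {-110: 5, -105: 29, -100: 29, -95: 28, -90: 29, -85: 27, -80: 29, -75: 30, -70: 27, -65: 29, -60: 29, -55: 27, -50: 30, -45: 29, -40: 25, -35: 30, -30: 27, -25: 29, -20: 30, -15: 28, -10: 29, -5: 27, 0: 31, 5: 28, 10: 17, 15: 15, 20: 12, 25: 11, 30: 8, 35: 8, 40: 6, 45: 4, 50: 11, 55: 0, 60: 0, 65: 0, 70: 0, 75: 0, 80: 0, 85: 0, 90: 0, 95: 0, 100: 0, 105: 0}
```

Request:
{"fn": "send_rows", "kwargs": {"deltas": [{"dx": 0.2,"dy": -0.8,"dz": 0,"rx": 0,"ry": 0,"rz": 0},{"dx": 0.3,"dy": -1.6,"dz": 0,"rx": 0,"ry": 0,"rz": 0},{"dx": 0.5,"dy": -2.4,"dz": 0,"rx": 0,"ry": 0,"rz": 0},{"dx": 0.6,"dy": -3,"dz": 0,"rx": 0,"ry": 0,"rz": 0}]}}

```text
clock: 8.53
tcp_pos: [0.6458, 0.0267, 0.0665]
orientation: [-3.127, -0.299, -0.001]
contact_force: [-0.3, 4.8, 3.3]
grip_width: 0.0001
gripper_force: 2.6
```

Request:
{"fn": "send_rows", "kwargs": {"deltas": [{"dx": 0.1,"dy": -0.6,"dz": 0,"rx": 0,"ry": 0,"rz": 0},{"dx": 0.2,"dy": -1.2,"dz": 0,"rx": 0,"ry": 0,"rz": 0},{"dx": 0.3,"dy": -1.6,"dz": 0,"rx": 0,"ry": 0,"rz": 0}]}}

```text
clock: 8.78
tcp_pos: [0.6461, 0.0253, 0.0665]
orientation: [-3.126, -0.299, -0.001]
contact_force: [-1.2, 6.2, 3.6]
grip_width: -0.0001
gripper_force: 3.2
```

Request:
{"fn": "send_rows", "kwargs": {"deltas": [{"dx": 0.1,"dy": -0.5,"dz": 0,"rx": 0,"ry": 0,"rz": 0},{"dx": 0.2,"dy": -1,"dz": 0,"rx": 0,"ry": 0,"rz": 0}]}}

```text
clock: 8.95
tcp_pos: [0.6461, 0.0253, 0.0665]
orientation: [-3.125, -0.3, -0.001]
contact_force: [-2.2, 7.5, 3.7]
grip_width: 0.0
gripper_force: 4.2
```

Request:
{"fn": "send_rows", "kwargs": {"deltas": [{"dx": 0.1,"dy": -0.5,"dz": 0,"rx": 0,"ry": 0,"rz": 0},{"dx": 0.2,"dy": -1,"dz": 0,"rx": 0,"ry": 0,"rz": 0}]}}

```text
clock: 9.12
tcp_pos: [0.6461, 0.0253, 0.0665]
orientation: [-3.124, -0.301, -0.0]
contact_force: [-1.5, 9.7, 4.6]
grip_width: 0.0003
gripper_force: 5.1
```

Request:
{"fn": "send_rows", "kwargs": {"deltas": [{"dx": -0.4,"dy": 2,"dz": 0,"rx": 0,"ry": 0,"rz": 0},{"dx": -1,"dy": 5,"dz": 0,"rx": 0,"ry": 0,"rz": 0},{"dx": -3,"dy": 15,"dz": 0,"rx": 0,"ry": 0,"rz": 0},{"dx": -6,"dy": 30,"dz": 0,"rx": 0,"ry": 0,"rz": 0},{"dx": -6,"dy": 32,"dz": 30,"rx": 0,"ry": 0,"rz": 0}]}}

```text
clock: 9.53
tcp_pos: [0.6354, 0.0572, 0.091]
orientation: [-3.126, -0.303, 0.017]
contact_force: [-1.4, 0.8, -0.5]
grip_width: 0.0004
gripper_force: 0.0
```

Request:
{"fn": "send_rows", "kwargs": {"deltas": [{"dx": 0,"dy": 0,"dz": 40,"rx": 0,"ry": 0,"rz": 0},{"dx": 0,"dy": 0,"dz": 80,"rx": 0,"ry": 0,"rz": 0},{"dx": -20,"dy": 30,"dz": 100,"rx": 0,"ry": 0,"rz": 0},{"dx": -40,"dy": 60,"dz": 110,"rx": 0,"ry": 0,"rz": 0},{"dx": -60,"dy": 90,"dz": 110,"rx": 0,"ry": 0,"rz": 0}]}}

```text
clock: 9.95
tcp_pos: [0.581, 0.1464, 0.2095]
orientation: [-3.127, -0.296, -0.009]
contact_force: [0.6, 1.2, -0.4]
grip_width: -0.0002
gripper_force: 0.0
```

```bash
python3 -c "
from h import *
rep(); tubefit('scene',.052);f=tube2('scene');tube2('top')
cv2.imwrite('pics/s4.png',cv2.resize(f[130:340,230:490],None,fx=3,fy=2.8))"
```

```text
t 9.95 tcpV [-40.9 194.4] [580.97821461 146.39655478 209.54867458] [ 0.58824544  1.22651574 -0.44532716] [-3.12694699 -0.29599911 -0.00873913]
scene 244 xV 0.8 slope -0.008 z 59.8 y ends [-104.4  -68.2] mid -86.3 rms 1.8
scene {-110: 14, -105: 24, -100: 18, -95: 22, -90: 23, -85: 22, -80: 20, -75: 21, -70: 26, -65: 21, -60: 19, -55: 26, -50: 25, -45: 23, -40: 23, -35: 21, -30: 27, -25: 22, -20: 24, -15: 26, -10: 21, -5: 27, 0: 23, 5: 23, 10: 26, 15: 22, 20: 25, 25: 21, 30: 26, 35: 28, 40: 23, 45: 23, 50: 0, 55: 0, 60: 0, 65: 0, 70: 0, 75: 0, 80: 0, 85: 0, 90: 0, 95: 0, 100: 0, 105: 0}
top {-110: 16, -105: 28, -100: 27, -95: 28, -90: 29, -85: 28, -80: 29, -75: 30, -70: 28, -65: 29, -60: 29, -55: 28, -50: 27, -45: 29, -40: 28, -35: 29, -30: 27, -25: 30, -20: 28, -15: 28, -10: 29, -5: 28, 0: 30, 5: 29, 10: 29, 15: 30, 20: 28, 25: 29, 30: 27, 35: 29, 40: 30, 45: 27, 50: 1, 55: 0, 60: 0, 65: 0, 70: 0, 75: 0, 80: 0, 85: 0, 90: 0, 95: 0, 100: 0, 105: 0}
```

View pics/s4.png

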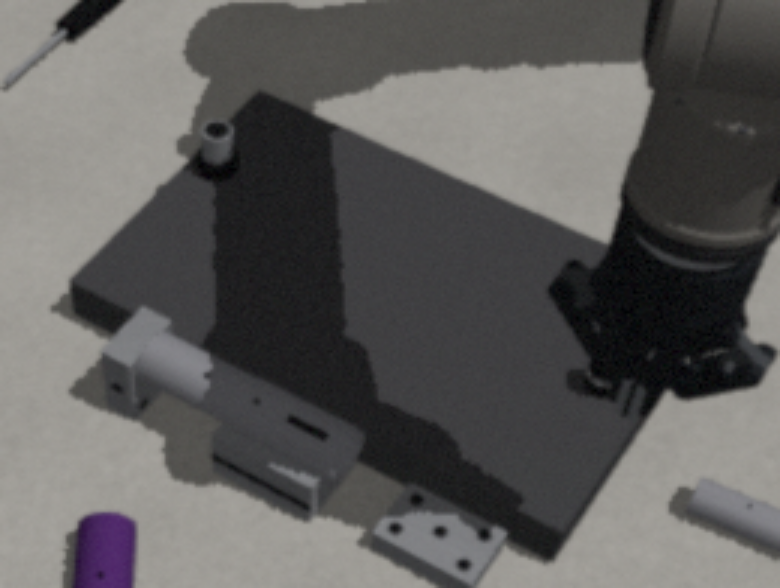

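The tube lies in the V with its end against the stop at crop (145,355), and its other end is at y = 50 mm as required. The gripper is clear, above everything. I let the arm settle, then hand in.

Request:
{"fn": "send_rows", "kwargs": {"deltas": [{"dx": 0,"dy": 0,"dz": 0,"rx": 0,"ry": 0,"rz": 0},{"dx": 0,"dy": 0,"dz": 0,"rx": 0,"ry": 0,"rz": 0},{"dx": 0,"dy": 0,"dz": 0,"rx": 0,"ry": 0,"rz": 0}]}}

```text
clock: 10.35
tcp_pos: [0.5808, 0.1429, 0.2057]
orientation: [3.127, 0.295, -0.001]
contact_force: [0.9, 0.6, 0.2]
grip_width: -0.0001
gripper_force: 0.0
```

```bash
python3 -c "
from bench import r
print(r.hand_in())"
```

```text
the job is handed in; nothing more can be done
None
```

I rolled the tube across the plate into the V, pushed it along until it rested against the end stop, and handed the job in at about 10.4 s; hand-in returned no verdict, but the last camera check showed the tube seated and touching the stop.

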